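# Fit the staining-bridge rail to its mark and lay out the chamber slides

## Robot

A 7-joint arm with a two-finger parallel gripper is mounted at the origin on the work surface. World frame = base frame: x ahead of the robot, y to its left, z up, the work surface at z = 0. Lengths are in m, angles in rad, forces in N, time in s.
With the tool pointing down it reaches from about 0.425 to 1.025 m from the base axis. Payload 9.4 kg.
Tool frame: the origin (TCP) lies midway between the tips of the shut fingers; the grasp point (between the pads) lies behind it (pinch_z is the z of the grasp point in the tool frame, in m); z points along the fingers, y is the line along which they close (so a half turn about z gives the same grasp; the last joint's range is limited). The gripper opens to 85 mm and grips with 20 to 120 N. Pads are 22 mm wide; open, the fingers measure 114 mm over their backs; the gripper's body (76 mm by 85 mm) begins 54 mm behind the grasp point. The pads swing forward as they close: fully open they stand 13 mm farther back than shut.
Start: joints at [1.21, 0.599, -0.003, 1.599, 0.002, 0.943, -0.08], TCP at [0.203, -0.696, 0.231] pointing down, gripper open.
Joint ranges: [-2.57, 2.57], [-0.35, 1.97], [-1.29, 1.29], [0.11, 2.56], [-1.05, 4.19], [0.11, 1.86], [-2.63, 2.63]. Speed limits (rad/s): [2.22, 2.22, 3.01, 3.01, 3.14, 3.14, 3.14].

## Interface

Orientations are given as a rotation vector (axis times angle).
In Python, from plant import * gives the robot as it stands. Calls block until the motion is done:
- move_pose(position, orientation): joint-space move of the TCP to a pose.
- line_to(position, max_speed=0.15, rotation=None): straight line of the TCP; rotation=None keeps the orientation; max_speed is the mean speed in m/s.
- movej(angles): joint-space move.
- move_gripper(opening, grasp_force=None): opening from 0.0 (shut) to 1.0 (fully open); grasp_force is the grip in N (None keeps the last); returns when the fingers have stopped.
- dwell(seconds).
- solve_ik(position, orientation): joint angles nearest the present ones, or None.
- sense(): the state.
- get_image(name): name is "scene" or "top" or "wrist"; returns the picture (400x640x3 uint8, blue, green, red); there is no depth.
- camera_model(name): a dict with "fx", "fy", "cx", "cy" (pixels), "origin" and "attitude" of the camera in the world. Camera axes: x right, y down, z forward; pixel columns grow to the right and rows downward; lengths in m; the calibration is good to about 2 mm. A picture is of the moment at which its call begins: read the wrist's pose just before it. camera_model takes no time and is no camera call; for the wrist camera it gives the pose at the moment of the call.
A pose or a line that the arm cannot do raises MotionError and nothing moves.
- sign_off(): hands the job in; it is judged then, once.
The state is a dict: "time_s": time; "joint_positions": joint angles; "joint_velocities": joint speeds; "effort": joint torques, N m; "tcp_pos": TCP position; "ee_rot": TCP orientation; "force": force on the tool from outside, world axes, zero at the start; "wrist_torque": the same for the moment, N m; "gripper_width": opening from 0.0 (shut) to 1.0 (fully open); "gripper_force": force on a finger pad.
Only numpy, scipy, OpenCV 4.12 (cv2) and the standard library are available. Lean on these libraries where they do the work, as an engineer would, in place of code of your own. Each camera call takes 0.05 s, during which the arm holds its last target. There are 200 camera calls.

## Task

Get the staining bridge ready: lift its red clamp lever upright, slide the loose steel rail, plain end first, into the bore of the grey socket block until the edge of its red band is level with the block's face and its other end lies in the saddle block's notch, then lock it by pushing the lever right down. Then lay every chamber slide from the compartment tray lid up across both rails, square to them, between the grey blocks, with a clear gap between neighbours. Leave the bottle, the jar and the brush alone.

Things in the scene. Friction and masses are not known exactly. Their poses are not given: they have to be found in the camera images.
- bridge: Staining bridge, fixed: steel drip tray 120 (x) x 430 (y) mm, rim 18, floor 4 mm high, grey socket block at its -y end, grey saddle block at +y. Two 16 mm rails run along its y, at x = -24 (loose, to be fitted) and +24 mm (fixed), axes at z = 45, tops at z = 53 mm, free from y = -155 to 155. Origin: centre of the underside, on the bench.
- socket_mouth (a point): Point on the socket block's +y face on the fitted rail's axis (z = 45); axes as the bridge. The bore, 18 mm wide, chamfered 3 mm, runs 60 mm along -y right through, without a stop; its centre is 1 mm above this point (the rail lies on its bottom). Block: bridge x -41 to 47, y -215 to -155, top z = 68 mm.
- saddle_seat (a point): Point on the fitted rail's axis in the middle of the saddle block's notch; axes as the bridge. Notch: open at the top, 20 mm wide, bottom 8 mm below this point, lips flaring to 37 mm wide 20 mm above it. Block: y 155 to 175, top z = 63 mm.
- clamp (a joint): Clamp lever on the socket block, rad: 0 = upright (open), 1.57 = lying level towards the bridge's +x (locked), stops at -0.3 and 1.6; counts as down from 1.3. Starts down (1.45 to 1.6), stays where left; 2 N at the tip moves it, a little more near the end, where its cam presses on the rail. The bore is clear of the cam below 0.2 and blocked when the lever is down.
- clamp_pivot (a point): Centre of the clamp lever's hinge (axis along the bridge's y), 63.5 mm above the bench.
- clamp_tip (a point): Point near the end of the red lever handle, 60 mm from the hinge; handle 16 mm wide (y), 10 mm thick, 28 mm long, its end 5 mm beyond this point. With the lever down it lies 60 mm to the bridge's +x of the hinge and 14 mm above it; the handle's upper face is then 19 mm above the hinge.
- rail: Loose rail: steel tube 16 mm in diameter, 408 mm long over all, about 240 g, along its own y; origin mid-length on the axis. Plain open end (goes in) at y = -204 mm; black T grip 44 x 18 x 16 mm (x, y, z) at the +y end keeps it from rolling. Starts lying on the bench, axis 8 mm up. Fitted, its y is the bridge's y and the T grip stands 15 mm clear of the saddle block.
- rail_mark (a point): Point on the rail's axis at the edge, towards the plain end, of the 8 mm wide red band: 45 mm from the plain end.
- tray: White compartment tray, fixed to the bench: 186 (x) x 226 (y) mm, walls 4 mm thick and 16 mm high, floor 4 mm thick, two by three compartments 87 (x) x 70 (y) mm, each holding at most one slide. Origin: centre of the underside.
- reagent: Amber bottle, 60 mm in diameter, 130 mm high; origin at the centre of its foot. Not to be moved.
- jar: Glass jar, 64 mm in diameter, 85 mm high; origin at the centre of its foot. Not to be moved.
- brush: Brush, 170 mm long, lying on the bench. Not to be moved.
- slide1: Chamber slide, blue lid and label end (3 to 5 of the 5 are present): glass base 76 (x) x 26 (y) x 2 mm, on it wells 52 x 24 mm with a lid 54 x 25.5 mm, both centred 6 mm to -x of the middle; 18 mm high, 22 g. Origin: centre of the glass underside, z up through the lid. Starts flat in a compartment, long side roughly along the tray's x; laid on the rails its origin is at z = 53 mm.
- slide2: Chamber slide, green lid and label end (3 to 5 of the 5 are present): glass base 76 (x) x 26 (y) x 2 mm, on it wells 52 x 24 mm with a lid 54 x 25.5 mm, both centred 6 mm to -x of the middle; 18 mm high, 22 g. Origin: centre of the glass underside, z up through the lid. Starts flat in a compartment, long side roughly along the tray's x; laid on the rails its origin is at z = 53 mm.
- slide3: Chamber slide, orange lid and label end (3 to 5 of the 5 are present): glass base 76 (x) x 26 (y) x 2 mm, on it wells 52 x 24 mm with a lid 54 x 25.5 mm, both centred 6 mm to -x of the middle; 18 mm high, 22 g. Origin: centre of the glass underside, z up through the lid. Starts flat in a compartment, long side roughly along the tray's x; laid on the rails its origin is at z = 53 mm.
- slide4: Chamber slide, yellow lid and label end (3 to 5 of the 5 are present): glass base 76 (x) x 26 (y) x 2 mm, on it wells 52 x 24 mm with a lid 54 x 25.5 mm, both centred 6 mm to -x of the middle; 18 mm high, 22 g. Origin: centre of the glass underside, z up through the lid. Starts flat in a compartment, long side roughly along the tray's x; laid on the rails its origin is at z = 53 mm.
- slide5: Chamber slide, red lid and label end (3 to 5 of the 5 are present): glass base 76 (x) x 26 (y) x 2 mm, on it wells 52 x 24 mm with a lid 54 x 25.5 mm, both centred 6 mm to -x of the middle; 18 mm high, 22 g. Origin: centre of the glass underside, z up through the lid. Starts flat in a compartment, long side roughly along the tray's x; laid on the rails its origin is at z = 53 mm.

How it is judged:
By the outcome, as a careful person would: the job done as asked, in the order asked, and still so for the second after the job is handed in, with the robot touching nothing.
Of slide1, slide2, slide3, slide4, slide5 only 3 to 5 are there at a start; the rules pass over those that are not, and their reading is None.
At some moment in a run one of rail may be knocked a few centimetres aside while the robot is not near it.
Once in a run the grip may slacken for a moment while it holds something.
It also fails if it takes over 210 s, if anything falls off the work surface, if the arm or the gripper's body presses on something with over 40 N, if the wrist force passes 120 N, or if a joint passes its speed limit or range.

## Working session

There is one attempt and no reset: what is moved stays moved. The work goes in short steps, each a Python script; the robot and the scene stay as the last script left them, time stands still between calls to the robot, and variables do not carry over. Pictures are saved under pics/ and viewed, at most 14 in all, crops included, and the job is handed in when it is done.

```bash
ls; mkdir -p pics
python3 - <<'E'
from plant import *
import cv2
for n in ("scene","top"):
    cv2.imwrite(f"pics/{n}0.png",get_image(n)); print(n,camera_model(n))
print(camera_model("wrist")); print(sense())
try: print(pinch_z)
except Exception as e: print(e)
E
```

```text
pics
scene {'fx': 366.8865159402111, 'fy': 366.8865159402111, 'cx': 317.27837045222753, 'cy': 201.38706475747188, 'origin': array([ 0.94584417, -0.60848568,  1.18694163]), 'attitude': array([-2.5133562 , -0.69806874,  0.21815406])}
top {'fx': 398.1944378050444, 'fy': 398.1944378050444, 'cx': 316.210170306889, 'cy': 194.94651501709532, 'origin': array([ 0.44778672, -0.05221543,  1.15318884]), 'attitude': array([-2.1877637 ,  2.13152058, -0.16152326])}
{'fx': 355.237877569658, 'fy': 355.237877569658, 'cx': 328.4611416258606, 'cy': 192.3693466100769, 'origin': array([ 0.2658836 , -0.67738289,  0.3730991 ]), 'attitude': array([ 2.340192  , -1.75528615, -0.23170084])}
{'time_s': 0.1, 'joint_positions': array([ 1.21031269,  0.60004164, -0.00254182,  1.60004416,  0.00179449,
        0.94287665, -0.07981625]), 'joint_velocities': array([-0.00107615, -0.0021867 , -0.0011729 , -0.00215894, -0.00074903,
        0.00031224, -0.00118856]), 'effort': array([ 5.40960958e-03, -7.77991033e+01,  1.56992488e+00, -2.58623117e+01,
        1.25907903e-02,  5.51191988e-03, -1.09548398e-05]), 'tcp_pos': array([ 0.20286708, -0.69561168,  0.23050788]), 'ee_rot': array([-3.10869467e+00, -4.44142448e-01,  4.95861131e-04]), 'force': array([-0.86142731, -0.43233968,  0.50665901]), 'wrist_torque': array([0.01907303, 0.02299158, 0.05380183]), 'gripper_force': 0.0, 'gripper_width': 0.9987002615949525}
-0.0187
```

View pics/top0.png

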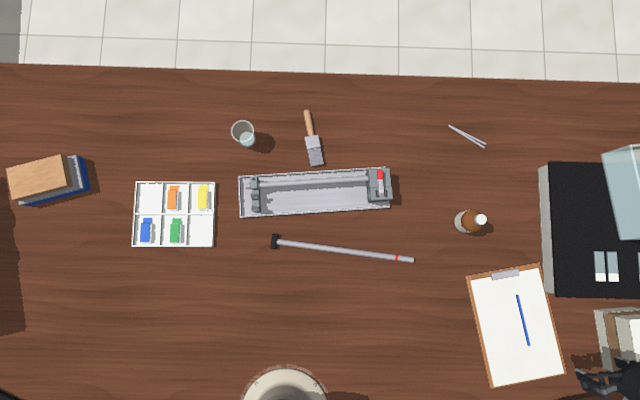

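View pics/scene0.png

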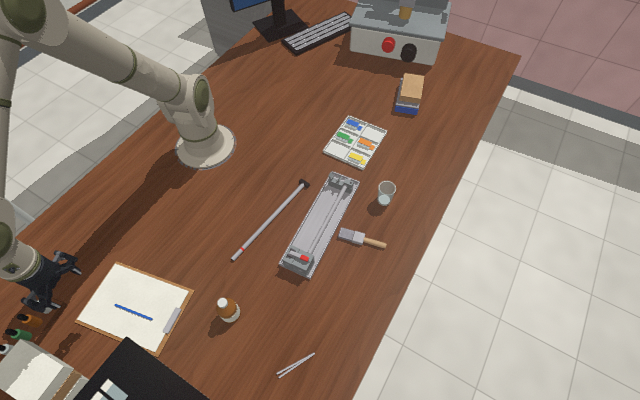

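Top view: the bridge spans (238,177) to (391,208), with the red lever at (380,177) and the socket block at its right end. The loose rail runs from its T grip (275,241) to its plain end (413,261), with the band at (397,258). The tray is at (132–215, 182–247) with four slides: orange, yellow, blue and green.

```bash
cat > h.py <<'E'
from plant import *
import numpy as np, cv2
from scipy.spatial.transform import Rotation as R
def ray(px,cm,z):
    px=np.atleast_2d(px).astype(float)
    d=np.c_[(px[:,0]-cm['cx'])/cm['fx'],(px[:,1]-cm['cy'])/cm['fy'],np.ones(len(px))]
    d=d@R.from_rotvec(cm['attitude']).as_matrix().T
    o=np.array(cm['origin']); return o+d*((z-o[2])/d[:,2])[:,None]
def proj(P,cm):
    c=(np.atleast_2d(P)-cm['origin'])@R.from_rotvec(cm['attitude']).as_matrix()
    return np.c_[c[:,0]/c[:,2]*cm['fx']+cm['cx'],c[:,1]/c[:,2]*cm['fy']+cm['cy']]
def down(yaw):  # tool down; tool y axis (closing) at angle yaw+90deg from world x, tool x... 
    c,s=np.cos(yaw),np.sin(yaw)
    y=np.array([-s,c,0]); z=np.array([0,0,-1.]); x=np.cross(y,z)
    return R.from_matrix(np.c_[x,y,z]).as_rotvec()
def snap(name,cam):
    cm=camera_model(cam); im=get_image(cam); cv2.imwrite(f'pics/{name}.png',im); np.save(f'pics/{name}.npy',cm,allow_pickle=True); return im,cm
def load(name): return cv2.imread(f'pics/{name}.png'),np.load(f'pics/{name}.npy',allow_pickle=True).item()
def st(): 
    s=sense(); return round(s['time_s'],1),s['tcp_pos'].round(4),s['force'].round(1),round(s['gripper_width'],3),round(s['gripper_force'],1)
E
python3 - <<'E'
from h import *
cm=camera_model('top')
print(ray([(238,177),(388,167),(391,208),(242,217)],cm,.018).round(3))
print('rail',ray([(275,241),(413,261),(397,258)],cm,.008).round(3))
print('tray',ray([(132,182),(215,182),(215,247),(132,247)],cm,.016).round(3))
print('slides',ray([(173,197),(203,197),(146,230),(176,230)],cm,.02).round(3))
print('bottle',ray([(471,222)],cm,.06).round(3),'jar',ray([(243,133)],cm,.04).round(3))
s=sense();cw=camera_model('wrist')
Rt=R.from_rotvec(s['ee_rot']).as_matrix()
print('cam in tool',Rt.T@(cw['origin']-s['tcp_pos'])); print(Rt.T@R.from_rotvec(cw['attitude']).as_matrix())
for p in [(.55,-.05,.40),(.5,-.1,.35)]:
  for yaw in (0,np.pi,np.pi/2,-np.pi/2):
    print(p,yaw,solve_ik(p,down(yaw)))
E
```

```text
[[ 0.646  0.158  0.018]
 [ 0.688 -0.276  0.018]
 [ 0.568 -0.284  0.018]
 [ 0.531  0.141  0.018]]
rail [[ 0.466  0.046  0.008]
 [ 0.419 -0.349  0.008]
 [ 0.426 -0.304  0.008]]
tray [[0.624 0.461 0.016]
 [0.63  0.224 0.016]
 [0.445 0.213 0.016]
 [0.439 0.445 0.016]]
slides [[0.583 0.34  0.02 ]
 [0.585 0.254 0.02 ]
 [0.487 0.408 0.02 ]
 [0.489 0.324 0.02 ]]
bottle [[ 0.531 -0.498  0.06 ]] jar [[0.771 0.146 0.04 ]]
cam in tool [ 6.55821659e-02 -4.74332490e-05 -1.42599452e-01]
[[-3.13132917e-04 -9.66328016e-01 -2.57313169e-01]
 [ 9.99999925e-01 -2.43722282e-04 -3.01644973e-04]
 [ 2.28775036e-04 -2.57313245e-01  9.66328020e-01]]
(0.55, -0.05, 0.4) 0 [ 0.69649966  0.35937576 -0.96863     1.73571988  0.31458821  1.21301909
  1.2163679 ]
(0.55, -0.05, 0.4) 3.141592653589793 [ 0.2177962   0.24596985 -0.29326932  1.76149476  0.07735681  1.14536378
 -1.66989842]
(0.55, -0.05, 0.4) 1.5707963267948966 [-0.85657343  0.449374    1.27855579  1.81657579 -0.45830461  1.22329915
 -2.58328442]
(0.55, -0.05, 0.4) -1.5707963267948966 [ 0.42364703  0.27521177 -0.56499526  1.7498116   0.15921401  1.16232129
 -0.18784186]
(0.5, -0.1, 0.35) 0 [ 0.80622825  0.32581923 -0.93512507  1.89468047  0.29830846  1.06824055
  1.32087909]
(0.5, -0.1, 0.35) 3.141592653589793 [ 0.2464854   0.21809396 -0.19684302  1.92402599  0.05017701  1.00412628
 -1.54355889]
(0.5, -0.1, 0.35) 1.5707963267948966 [-0.73646979  0.35421385  1.13365082  1.97260043 -0.37183109  1.04494664
 -2.57619422]
(0.5, -0.1, 0.35) -1.5707963267948966 [ 0.51531996  0.24861251 -0.53393145  1.90917632  0.14729973  1.02212591
 -0.08226637]
```

Run:
```python
from h import *
print(st())
move_pose([.58,.325,.32],down(np.pi)); print(st()); snap('wt','wrist')
move_pose([.59,-.09,.33],down(np.pi)); print(st()); im,cm=snap('wb','wrist')
a=cv2.imread('pics/wt.png'); cv2.imwrite('pics/both.png',np.vstack([a[:,:], im])[:, :]) 
b=np.vstack([a[:300],im[:300]]); cv2.imwrite('pics/both.png',b)
```

```text
(0.1, array([ 0.2029, -0.6956,  0.2305]), array([-0.9, -0.4,  0.5]), 0.999, 0.0)
(3.9, array([0.5804, 0.3243, 0.3199]), array([ 0.6, -0.5,  0.5]), 1.0, 0.0)
(5.5, array([ 0.5903, -0.0884,  0.3302]), array([ 0.4, -0.3, -0.1]), 1.001, 0.0)
```

View pics/both.png

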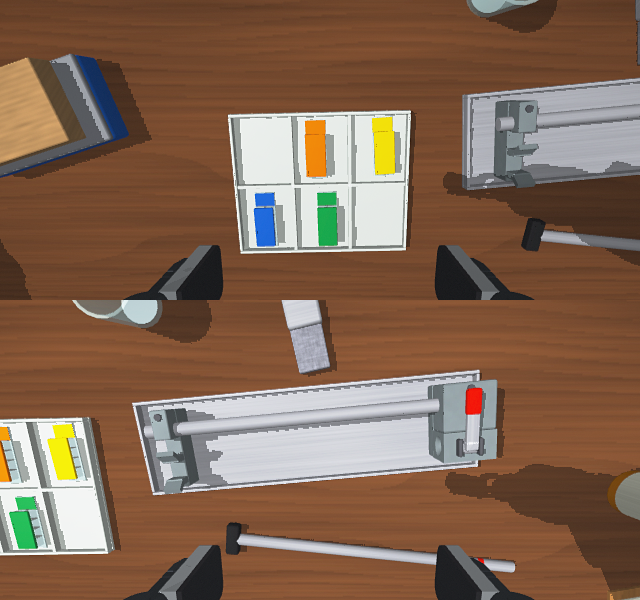

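Upper view (tray): the slides are at about (316,148) orange, (384,146) yellow, (264,220) blue and (327,220) green. Lower view (bridge): the rim goes from (134,104) to (479,71), the red handle is at (474,101), and the rail runs from its T at (233,238) to its plain end at (514,267). I'll zoom the bridge ends.

Run:
```python
import cv2,numpy as np
im=cv2.imread('pics/wb.png')
a=cv2.resize(im[85:205,125:225],None,fx=4,fy=4,interpolation=cv2.INTER_CUBIC)
b=cv2.resize(im[65:185,405:505],None,fx=4,fy=4,interpolation=cv2.INTER_CUBIC)
cv2.imwrite('pics/z1.png',np.hstack([a,b]))
```

```text
(no output)
```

View pics/z1.png

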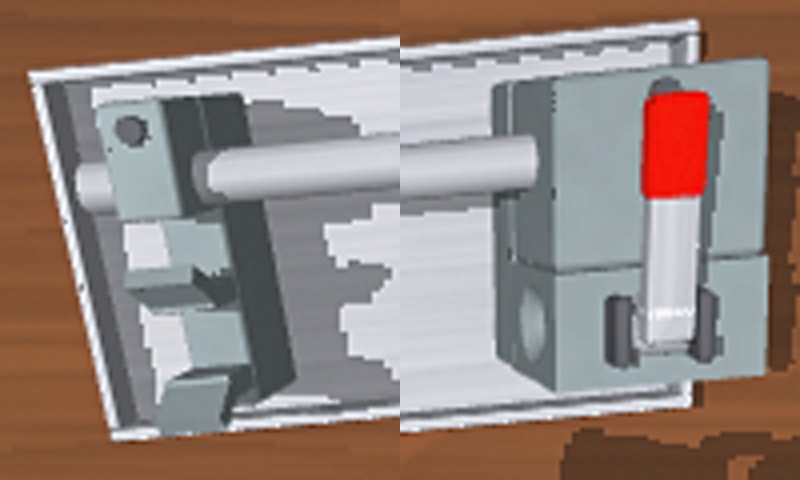

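```bash
cat >> h.py <<'E'
def fit2(B,W):  # planar rigid fit world=Rz(yaw) B + t
    B=np.array(B,float)[:,:2];W=np.array(W)[:,:2];b=B.mean(0);w=W.mean(0);b_=B-b;w_=W-w
    yaw=np.arctan2((b_[:,0]*w_[:,1]-b_[:,1]*w_[:,0]).sum(),(b_*w_).sum())
    M=np.array([[np.cos(yaw),-np.sin(yaw)],[np.sin(yaw),np.cos(yaw)]]); t=w-M@b
    return yaw,t,(W-(B@M.T+t))
E
python3 - <<'E'
from h import *
im,cm=load('wb')
z=lambda l,o:[((x+.5)/4-.5+o[0],(y+.5)/4-.5+o[1]) for x,y in l]
L=(125,85);Rr=(405,65)
rim=z([(30,73),(113,440)],L)+z([(297,20),(290,405)],Rr)
blk=z([(153,79),(368,58),(156,392),(366,375)],Rr)
Wr=ray(rim,cm,.018);Wb=ray(blk,cm,.068)
Br=[(.06,.215),(-.06,.215),(.06,-.215),(-.06,-.215)];Bb=[(.047,-.155),(.047,-.215),(-.041,-.155),(-.041,-.215)]
for B,W in ((Br,Wr),(Bb,Wb),(Br+Bb,np.vstack([Wr,Wb]))):
    y,t,r=fit2(B,W);print(y,t.round(4));print((r*1000).round(1).tolist())
M=R.from_euler('z',y).as_matrix()[:2,:2]
hsv=cv2.cvtColor(im,cv2.COLOR_BGR2HSV)
def blobs(im,lo,hi,mn=20):
    h=cv2.cvtColor(im,cv2.COLOR_BGR2HSV);m=cv2.inRange(h,lo,hi)
    n,l,s,c=cv2.connectedComponentsWithStats(m);return [(s[i].tolist(),c[i]) for i in range(1,n) if s[i][4]>=mn],l
for s,c in blobs(im,(0,180,120),(6,255,255))[0]:
    for zz in (.0825,.012):
        w=ray([c],cm,zz)[0]; print('red',s,c.round(1),zz,w.round(4),'bridge',(M.T@(w[:2]-t)).round(4))
# slides
ti,tc=load('wt')
for n,lo,hi in (('orange',(8,180,120),(18,255,255)),('yellow',(22,150,120),(34,255,255)),('blue',(100,150,80),(125,255,255)),('green',(50,120,60),(85,255,255))):
    h=cv2.inRange(cv2.cvtColor(ti,cv2.COLOR_BGR2HSV),lo,hi)
    cs,_=cv2.findContours(h,cv2.RETR_EXTERNAL,cv2.CHAIN_APPROX_NONE)
    for c in cs:
        if cv2.contourArea(c)>60 and c[:,0,0].mean()>220 and c[:,0,0].mean()<420:
            W=ray(c[:,0],tc,.022 if cv2.contourArea(c)>700 else .006)[:,:2]; r=cv2.minAreaRect((W*1000).astype(np.float32)); print(n,cv2.contourArea(c),np.round(r[0],1),np.round(r[1],1),round(r[2],1))
print('tray',ray([(229,116),(411,111),(407,249),(242,253)],tc,.016).round(4))
E
```

```text
0.09272438099442783 [ 0.6102 -0.0624]
[[-0.6, -1.1], [0.8, -0.9], [-0.6, 0.8], [0.5, 1.1]]
0.10028582953666688 [ 0.6082 -0.0623]
[[-0.2, -0.7], [-0.7, 1.1], [0.9, -0.1], [-0.0, -0.3]]
0.09228598764395349 [ 0.61   -0.0623]
[[-0.4, -1.2], [0.9, -1.1], [-0.3, 0.7], [0.8, 1.0], [-0.8, -0.3], [-0.7, 1.6], [0.5, -0.3], [0.0, -0.5]]
red [466, 88, 16, 26, 401] [473.5 100.6] 0.0825 [ 0.6533 -0.242   0.0825] bridge [ 0.0266 -0.1829]
red [466, 88, 16, 26, 401] [473.5 100.6] 0.012 [ 0.6529 -0.2698  0.012 ] bridge [ 0.0236 -0.2106]
red [478, 258, 6, 6, 22] [480.8 260. ] 0.0825 [ 0.4686 -0.2705  0.0825] bridge [-0.1599 -0.1943]
red [478, 258, 6, 6, 22] [480.8 260. ] 0.012 [ 0.4348 -0.3034  0.012 ] bridge [-0.1966 -0.2239]
orange 1024.5 [585.  341.3] [69.6 24.6] 1.6
yellow 1061.5 [588.2 255.9] [70.6 26.2] 5.7
blue 658.0 [475.9 412.2] [54.4 25.6] 1.8
blue 205.5 [515.3 410.3] [25.3 16.7] 89.9
green 668.5 [476.5 327.2] [55.1 25.6] 0.2
green 194.0 [515.2 327.9] [16.7 24.1] 0.2
tray [[0.6244 0.4468 0.016 ]
 [0.6301 0.2233 0.016 ]
 [0.4473 0.218  0.016 ]
 [0.4417 0.4425 0.016 ]]
```

```bash
cat >> h.py <<'E'
YAW=0.0923; T=np.array([.610,-.0623])
def bw(x,y,z=0):  # bridge coordinates (m) to world
    c,s=np.cos(YAW),np.sin(YAW); return np.array([T[0]+c*x-s*y,T[1]+s*x+c*y,z])
def wb(p):
    c,s=np.cos(YAW),np.sin(YAW); d=np.array(p)[:2]-T; return np.array([c*d[0]+s*d[1],-s*d[0]+c*d[1]])
QB=down(YAW+np.pi)   # fingers close along the bridge's y
def arc(a0,a1,n,r=(.056,.016),dz=.0075,v=.06):
    for a in np.linspace(a0,a1,n):
        b=np.pi/2-a; x=-.024+r[0]*np.cos(b)-r[1]*np.sin(b); z=.0635+r[0]*np.sin(b)+r[1]*np.cos(b)
        line_to(bw(x,-.183,z-dz),v)
E
python3 - <<'E'
from h import *
move_gripper(.5)
move_pose(bw(.032,-.183,.14),QB)
line_to(bw(.032,-.183,.073),.1); print(st())
snap('l0','wrist')
move_gripper(0.0,30); print(st())
arc(1.45,-.05,9); print(st())
move_gripper(.5); print(st())
p=sense()['tcp_pos']; line_to([p[0],p[1],.2]); 
move_pose([.58,-.09,.33],down(np.pi)); snap('wb2','wrist'); print(st())
E
python3 -c "
import cv2,numpy as np
a=cv2.imread('pics/l0.png');b=cv2.imread('pics/wb2.png');cv2.imwrite('pics/v2.png',np.vstack([a[100:],b[:300]]))"
```

```text
(7.8, array([ 0.6591, -0.2414,  0.0731]), array([ 0.5, -0.6,  1.1]), 0.5, 0.0)
(8.2, array([ 0.6591, -0.2419,  0.0736]), array([-0.2, -1.1,  1.8]), 0.172, 33.4)
(11.1, array([ 0.587 , -0.2484,  0.1132]), array([-0.1, -4.6,  8.8]), 0.173, 29.3)
(11.5, array([ 0.5843, -0.2477,  0.111 ]), array([0.5, 0. , 0.4]), 0.497, 0.0)
(13.2, array([ 0.5794, -0.0924,  0.3282]), array([0.1, 0.2, 0.1]), 0.501, 0.0)
```

View pics/v2.png

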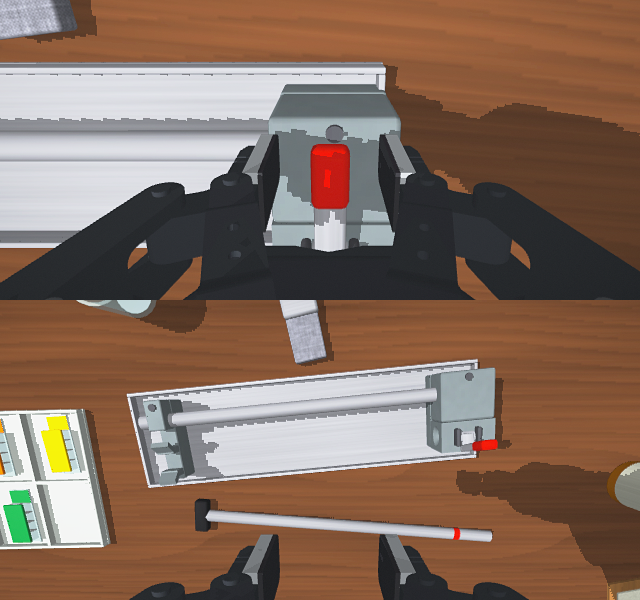

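Lever is upright and the rail now lies from T (203,215) to plain end (492,236), band at (457,234), slightly shifted, so it was knocked. Next I'll measure it and check the lever.

```bash
cat >> h.py <<'E'
def railpose(im,cm,z=.008,zb=None,rows=(150,400)):
    """rail origin (xy) and yaw from band and T grip in a view; z = axis height at T, zb at band"""
    zb=z if zb is None else zb
    hsv=cv2.cvtColor(im,cv2.COLOR_BGR2HSV)
    r=cv2.inRange(hsv,(0,170,90),(6,255,255))|cv2.inRange(hsv,(174,170,90),(180,255,255)); r[:rows[0]]=0;r[rows[1]:]=0
    n,l,s,c=cv2.connectedComponentsWithStats(r); i=1+np.argmax(s[1:,4]); band=ray(c[i],cm,zb+.004)[0][:2]
    k=cv2.inRange(hsv,(0,0,0),(180,255,45)); n,l,s,c2=cv2.connectedComponentsWithStats(k)
    c3=[(s[j],c2[j]) for j in range(1,n) if 60<s[j,4]<1500]
    best=min(((abs(np.linalg.norm(ray(q,cm,z+.006)[0][:2]-band)-.35),tuple(q),tuple(a)) for a,q in c3))
    t=ray(best[1],cm,z+.006)[0][:2]; d=(t-band); L=np.linalg.norm(d); d/=L
    o=band+d*.155
    return o,np.arctan2(-d[0],d[1]),L,c[i],best[1:]
E
python3 - <<'E'
from h import *
im,cm=load('wb2'); print(railpose(im,cm))
hsv=cv2.cvtColor(im,cv2.COLOR_BGR2HSV); r=cv2.inRange(hsv,(0,170,90),(6,255,255)); r[180:]=0
ys,xs=np.nonzero(r); print(xs.min(),xs.max(),ys.min(),ys.max(), wb(ray([(xs.max(),ys.mean())],cm,.1285)[0]),wb(ray([(xs.mean(),ys.mean())],cm,.115)[0]))
E
```

```text
(array([ 0.48271652, -0.11458104]), np.float64(-0.12904165600990072), np.float64(0.3451392467502866), array([456.31818182, 233.62121212]), ((np.float64(205.1), np.float64(203.725)), (np.int32(196), np.int32(199), np.int32(14), np.int32(17), np.int32(80))))
472 497 139 150 [-0.02721346 -0.19034223] [-0.02843929 -0.18461836]
```

```bash
sed -i 's/k=cv2.inRange(hsv,(0,0,0),(180,255,45));/k=cv2.inRange(hsv,(0,0,0),(180,100,80));/' h.py
python3 - <<'E'
from h import *
move_gripper(0)
move_pose(bw(.03,-.184,.17),QB)
line_to(bw(.02,-.184,.107),.15); line_to(bw(-.027,-.184,.107),.08); print(st())
line_to(bw(.02,-.184,.107),.15); line_to(bw(.02,-.184,.2),.2)
move_gripper(.4)
move_pose([.57,-.09,.33],down(np.pi)); im,cm=snap('wb3','wrist'); print(st())
print(railpose(im,cm))
im=im.copy();hsv=cv2.cvtColor(im,cv2.COLOR_BGR2HSV); r=cv2.inRange(hsv,(0,170,90),(6,255,255)); r[180:]=0
ys,xs=np.nonzero(r); print(wb(ray([(xs.mean(),ys.mean())],cm,.115)[0]))
E
```

```text
(15.9, array([ 0.6002, -0.2482,  0.1072]), array([1.1, 0.4, 0.2]), -0.005, 0.0)
(18.3, array([ 0.5702, -0.092 ,  0.3287]), array([-0.7,  0.4, -0.7]), 0.406, 0.0)
(array([ 0.53506014, -0.143047  ]), np.float64(0.1910682268008942), np.float64(0.38192919592273955), array([484.8647343 , 153.87439614]), ((np.float64(201.60135135135135), np.float64(208.04504504504504)), (np.int32(195), np.int32(192), np.int32(16), np.int32(33), np.int32(444))))
[-0.04417186 -0.18275228]
```

```bash
python3 - <<'E'
from h import *
im,cm=load('wb3'); o,yaw,L,_,_=railpose(im,cm,rows=(180,400)); print(o,yaw,L)
im2,cm2=load('wb2'); print(railpose(im2,cm2,rows=(180,400))[:3])
assert .345<L<.355
u=np.array([-np.sin(yaw),np.cos(yaw)])
g=o+u*.010; q=down(yaw-np.pi/2)
move_pose([*g,.12],q); print(st())
line_to([*g,.012],.15); print(st())
line_to([*g,.004],.03); print(st())
move_gripper(0,80); print(st())
line_to([*g,.09],.08); print(st())
snap('r1','wrist'); snap('r1t','top')
E
python3 -c "
import cv2,numpy as np
a=cv2.imread('pics/r1.png');b=cv2.imread('pics/r1t.png');cv2.imwrite('pics/v3.png',np.vstack([a[:340],b[100:340]]))"
```

```text
[ 0.47570913 -0.11380697] -0.08378473376473478 0.3492408659760915
(array([ 0.47571601, -0.11383386]), np.float64(-0.08361663621438056), np.float64(0.34943465824122566))
(19.2, array([ 0.4775, -0.1043,  0.1198]), array([ 0.5, -0.2,  0.6]), 0.398, 0.0)
(20.1, array([ 0.4772, -0.1037,  0.0126]), array([ 0.7, -0.3,  0.1]), 0.4, 0.0)
(20.5, array([ 0.4765, -0.1039,  0.004 ]), array([-0. , -0.3, -0.1]), 0.398, 0.0)
(20.8, array([ 0.4765, -0.1039,  0.0044]), array([-1.6, -0.4,  6.1]), 0.147, 78.2)
(22.1, array([ 0.4763, -0.1038,  0.0896]), array([-0.5,  0.1, -2.2]), 0.15, 78.2)
```

View pics/v3.png

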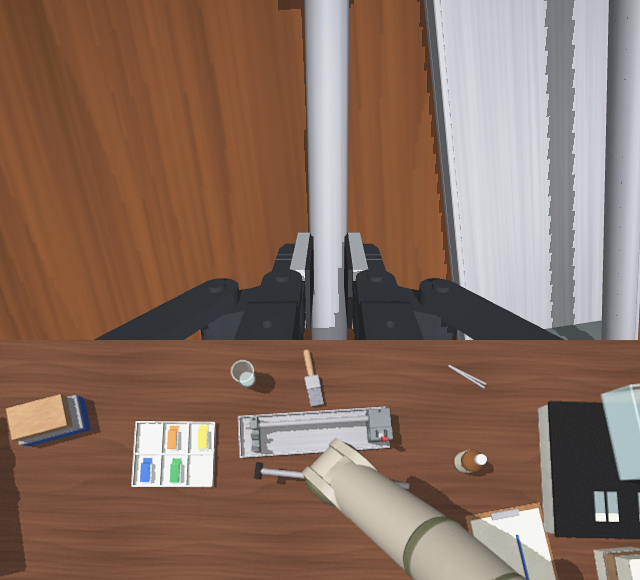

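```bash
python3 - <<'E'
from h import *
q=down(YAW-np.pi/2)
x0=wb(sense()['tcp_pos'])[0]
line_to(bw(x0,.086,.095),.12,q); line_to(bw(-.024,.086,.095),.12); print(st())
im,cm=snap('r2t','top'); snap('r2','wrist')
hsv=cv2.cvtColor(im,cv2.COLOR_BGR2HSV); k=cv2.inRange(hsv,(0,0,0),(180,100,80)); n,l,s,c=cv2.connectedComponentsWithStats(k)
for i in range(1,n):
    if 30<s[i,4]<400 and 140<c[i][0]<330 and 120<c[i][1]<300: print(s[i],c[i].round(1),wb(ray(c[i],cm,.105)[0]).round(4),'expect',-.024,.076+.195)
E
python3 -c "
import cv2,numpy as np
a=cv2.imread('pics/r2.png');b=cv2.imread('pics/r2t.png');cv2.imwrite('pics/v4.png',np.vstack([a[:340],b[100:340]]))"
```

```text
(24.4, array([0.5774, 0.021 , 0.0949]), array([-0.3,  0.8, -2. ]), 0.149, 78.2)
[209 195   8  18 106] [212.  203.6] [-0.0269  0.2728] expect -0.024 0.271
[258 204  14   8  36] [263.2 206.5] [-0.0433  0.1387] expect -0.024 0.271
```

View pics/v4.png

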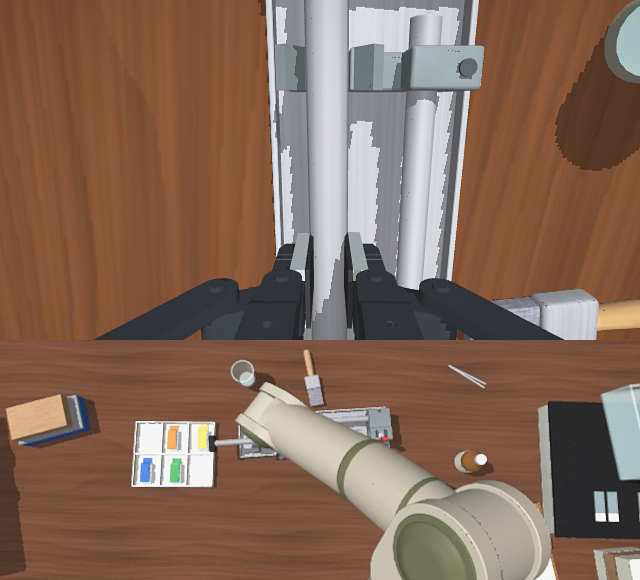

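T grip is within 3 mm of expected, and the rail is aligned over the saddle notch at (325,65) in the wrist view. Now lower and insert.

Run:
```python
from h import *
for z in (.07,.055,.0425): line_to(bw(-.024,.086,z),.08); print(st())
for y in (.062,.054,.046,.038,.03,.022,.014):
    line_to(bw(-.024,y,.0425),.04); s=st(); print(y,s)
    if np.abs(s[2][:2]).max()>25: break
```

```text
(24.9, array([0.5778, 0.0213, 0.0694]), array([ 0.2,  0.5, -3.3]), 0.149, 78.2)
(25.3, array([0.5778, 0.0211, 0.0544]), array([-0. , -0.1, -1.8]), 0.151, 78.2)
(25.6, array([0.5779, 0.0211, 0.042 ]), array([-0.6,  0.2, -2.7]), 0.148, 78.3)
0.062 (26.3, array([ 0.5804, -0.0027,  0.0426]), array([-0.4,  0.5, -2.6]), 0.147, 78.3)
0.054 (26.7, array([ 0.581 , -0.0108,  0.0425]), array([ 0. , -0.1, -3.1]), 0.142, 78.3)
0.046 (27.0, array([ 0.582 , -0.0195,  0.0424]), array([ 0.1, -0.1, -2.6]), 0.146, 78.3)
0.038 (27.4, array([ 0.5827, -0.0271,  0.0424]), array([ 0.9, -0. , -1.7]), 0.148, 78.3)
0.03 (27.7, array([ 0.5834, -0.035 ,  0.0425]), array([-0. , -0. , -1.5]), 0.141, 78.3)
0.022 (28.1, array([ 0.5841, -0.043 ,  0.0425]), array([ 0.3, -0.3, -2.8]), 0.144, 78.3)
0.014 (28.4, array([ 0.5849, -0.051 ,  0.0425]), array([ 0.3,  0.2, -1.5]), 0.145, 78.3)
```

```bash
python3 - <<'E'
from h import *
line_to(bw(-.024,.014,.041),.03); print(st())
move_gripper(.3); line_to(bw(-.024,.014,.2),.2)
move_pose(bw(-.06,-.14,.22),QB); snap('m1','wrist'); 
move_pose(bw(-.06,0,.33),QB); snap('m2','wrist'); print(st())
E
python3 -c "
import cv2,numpy as np
a=cv2.imread('pics/m1.png');b=cv2.imread('pics/m2.png');cv2.imwrite('pics/v5.png',np.vstack([a[:300],b[:300]]))"
```

```text
(28.7, array([ 0.585 , -0.0506,  0.0415]), array([-2.1, -0.8,  4.9]), 0.147, 79.4)
(31.7, array([ 0.5498, -0.07  ,  0.3285]), array([ 0.3, -0.3,  1.1]), 0.302, 0.0)
```

View pics/v5.png

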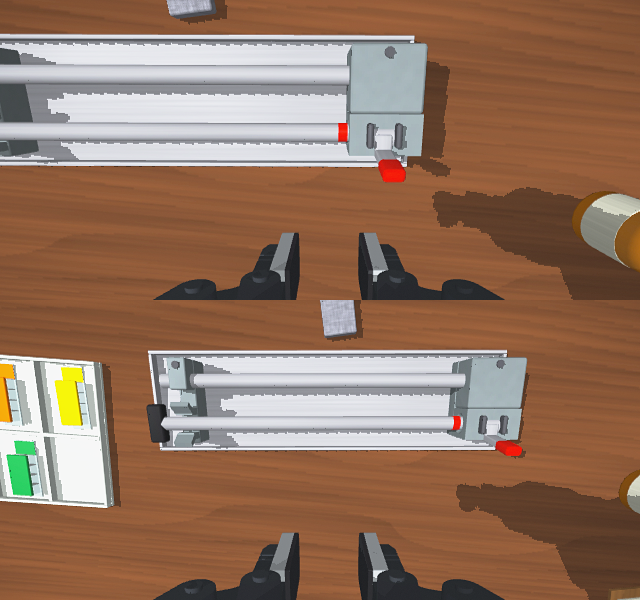

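```bash
cat >> h.py <<'E'
def band(im,cm,rows,cols=(250,470)):
    h=cv2.cvtColor(im,cv2.COLOR_BGR2HSV); r=cv2.inRange(h,(0,150,90),(6,255,255))
    m=np.zeros_like(r); m[rows[0]:rows[1],cols[0]:cols[1]]=r[rows[0]:rows[1],cols[0]:cols[1]]
    ys,xs=np.nonzero(m); rr=[xs[ys==y] for y in np.unique(ys)]; lo=np.median([a.min() for a in rr if len(a)>3])-.5; hi=np.median([a.max() for a in rr if len(a)>3])+.5
    return lo,hi,ys.mean(),wb(ray([(lo,ys.mean())],cm,.053)[0]),wb(ray([(hi,ys.mean())],cm,.053)[0])
E
python3 - <<'E'
from h import *
print(band(*load('m1'),(115,145),(320,365))); print(band(*load('m2'),(112,133),(430,468)))
E
python3 -c "
import cv2,numpy as np
a=cv2.imread('pics/m1.png')[25:175,300:440];cv2.imwrite('pics/v6.png',cv2.resize(a,None,fx=4,fy=4,interpolation=cv2.INTER_CUBIC))"
```

```text
(np.float64(337.5), np.float64(346.5), np.float64(131.73809523809524), array([-0.02281456, -0.14614307]), array([-0.02278571, -0.15388664]))
(np.float64(453.5), np.float64(459.5), np.float64(122.57894736842105), array([-0.02324177, -0.14650698]), array([-0.0232502 , -0.15346286]))
```

View pics/v6.png

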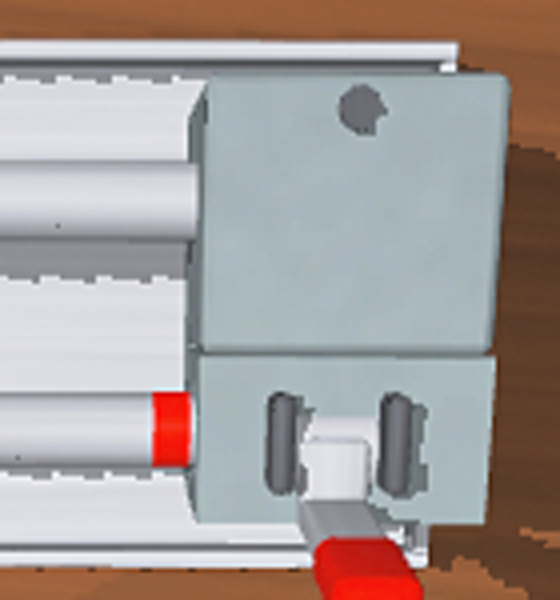

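Band shows 7.7 of 8 mm in view and its edge stops ~1.2 mm short of the face. I'll regrip, push 1.2 mm, then lock the lever.

Run:
```python
from h import *
q=down(YAW-np.pi/2)
move_pose(bw(-.0235,.03,.12),q); line_to(bw(-.0235,.03,.041),.15); move_gripper(0,60)
line_to(bw(-.0235,.0288,.041),.02); dwell(.2); print(st())
move_gripper(.3); line_to(bw(-.0235,.0288,.2),.2); move_gripper(0)
move_pose(bw(-.09,-.184,.2),QB)
def tgt(th,r=.055):
    return bw(-.024+r*np.sin(th)-.019*np.cos(th)-.011,-.184,.0635+r*np.cos(th)+.019*np.sin(th))
p=tgt(-.35); line_to(bw(wb(p)[0]-.02,-.184,p[2]),.15)
for th in np.r_[np.arange(-.35,1.3,.15),1.3,1.4,1.48,1.54,1.58,1.6]:
    line_to(tgt(th),.06); s=st()
    if th>1.2: print(th,s)
    if np.linalg.norm(s[2])>30: print('stop',th,s); break
```

```text
(34.1, array([ 0.5843, -0.0349,  0.0424]), array([-2. ,  2.9,  7. ]), 0.157, 58.7)
1.3 (41.0, array([ 0.64  , -0.2442,  0.0961]), array([-0.4,  0.4,  0.9]), -0.001, 0.0)
1.4 (41.2, array([ 0.643 , -0.244 ,  0.0912]), array([-0.5,  0.2, -0.3]), -0.001, 0.0)
1.48 (41.5, array([ 0.645 , -0.2438,  0.0871]), array([-0.1, -1. ,  0.1]), -0.004, 0.1)
1.54 (41.7, array([ 0.6462, -0.2437,  0.0839]), array([-0.8,  0.8, -0.3]), 0.0, 0.0)
1.58 (42.0, array([ 0.6471, -0.2436,  0.0819]), array([ 0.5, -1.1,  1. ]), 0.002, 0.2)
1.6 (42.2, array([ 0.6473, -0.2437,  0.0814]), array([-2.3,  0.8,  6.1]), -0.001, 3.4)
```

Run:
```python
from h import *
line_to(bw(.02,-.184,.079),.03); print(st())
line_to(bw(.02,-.184,.2),.2)
move_pose(bw(-.06,-.14,.22),QB); snap('m3','wrist'); print(st())
print(band(*load('m3'),(115,145),(320,365)))
a=load('m3')[0][15:175,290:440];cv2.imwrite('pics/v7.png',cv2.resize(a,None,fx=3,fy=3,interpolation=cv2.INTER_CUBIC))
```

```text
(42.5, array([ 0.6475, -0.2437,  0.0811]), array([-4.3,  1.2, 17.6]), 0.001, 8.9)
(43.8, array([ 0.563 , -0.2075,  0.2192]), array([-0.1, -0.5,  0. ]), -0.0, 0.0)
(np.float64(337.5), np.float64(346.5), np.float64(131.5), array([-0.02376548, -0.14732135]), array([-0.0237657 , -0.15506374]))
```

View pics/v7.png

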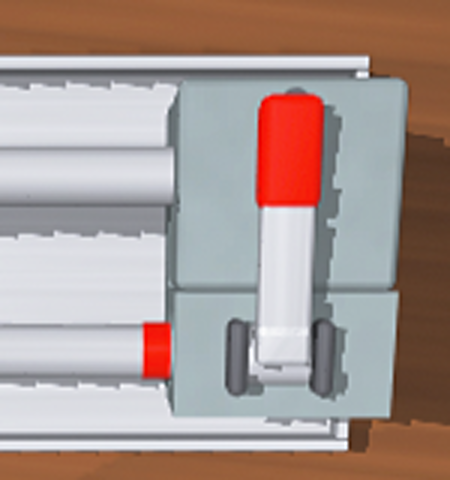

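Lever is down at (285,150) in the crop and the band edge sits at bridge y = -155.1 mm, level with the face. First slide next (green).

```bash
cat >> h.py <<'E'
COL=dict(orange=((8,180,100),(18,255,255)),yellow=((22,150,100),(34,255,255)),blue=((100,150,80),(125,255,255)),green=((50,120,60),(85,255,255)))
def slide(n,im,cm,base,cols=(0,640),rows=(0,400)):
    """lid centre, long-axis yaw from the lid blob (and label) of colour n; base = z of glass underside"""
    h=cv2.inRange(cv2.cvtColor(im,cv2.COLOR_BGR2HSV),*COL[n]); m=np.zeros_like(h); m[rows[0]:rows[1],cols[0]:cols[1]]=h[rows[0]:rows[1],cols[0]:cols[1]]
    P=np.argwhere(m)[:,::-1].astype(float); cs,_=cv2.findContours(m,cv2.RETR_EXTERNAL,cv2.CHAIN_APPROX_NONE)
    c=max(cs,key=cv2.contourArea); W=(ray(c[:,0],cm,base+.018)[:,:2]*1000).astype(np.float32)
    b=cv2.boxPoints(cv2.minAreaRect(W)); e=max((b[1]-b[0],b[2]-b[1]),key=np.linalg.norm); e=e*np.sign(e[0])
    near=(W@(e/np.linalg.norm(e))).min()   # -x end of the lid
    cen=b.mean(0); u=e/np.linalg.norm(e); o=cen+u*(near+33-cen@u)
    return o/1000,np.arctan2(u[1],u[0]),np.linalg.norm(b[1]-b[0]),np.linalg.norm(b[2]-b[1])
def carry(o,yaw,zp,y,f=40,op=.4):
    q=down(yaw+np.pi)
    move_pose([*o,.08],q); move_gripper(op); line_to([*o,zp+.006],.15); print('pre',st())
    line_to([*o,zp],.04); print(st()); move_gripper(0,f); g=st(); print('grip',g)
    if not .26<g[3]<.36: return False
    line_to([*o,.115],.15); print('up',st())
    line_to(bw(0,y,.115),.2,QB); print('over',st())
    line_to(bw(0,y,zp+.058),.15); line_to(bw(0,y,zp+.0495),.03); print('down',st())
    move_gripper(.4); line_to(bw(0,y,.13),.2); return True
E
python3 - <<'E'
from h import *
im,cm=load('wt')
for n in COL: print(n,slide(n,im,cm,.004,(220,420)))
o,yaw,*_=slide('green',im,cm,.004,(220,420))
print(carry(o,yaw,.008,-.09))
move_pose(bw(-.08,-.09,.25),QB); im,cm=snap('p1','wrist'); cv2.imwrite('pics/v8.png',im[:300])
E
```

```text
orange (array([0.5831675 , 0.34123063], dtype=float32), np.float32(0.027205992), np.float32(24.615248), np.float32(69.59802))
yellow (array([0.5859099, 0.255705 ], dtype=float32), np.float32(0.098836765), np.float32(26.235197), np.float32(70.59183))
blue (array([0.48863605, 0.40930998], dtype=float32), np.float32(0.0309339), np.float32(24.715313), np.float32(52.462784))
green (array([0.48884284, 0.32713014], dtype=float32), np.float32(0.0040731407), np.float32(24.706688), np.float32(53.181164))
pre (46.8, array([0.4888, 0.3272, 0.0141]), array([0.6, 0.7, 0.7]), 0.399, 0.0)
(47.1, array([0.489 , 0.3272, 0.0084]), array([-0.4,  0.1,  0.2]), 0.399, 0.0)
grip (47.3, array([0.489 , 0.3272, 0.0086]), array([-1.4, -0. ,  6.1]), 0.281, 39.3)
up (48.2, array([0.4885, 0.3268, 0.1144]), array([-0.3,  0.8, -0.5]), 0.285, 39.2)
over (50.8, array([ 0.6183, -0.151 ,  0.115 ]), array([-0.1,  0.5, -0. ]), 0.285, 39.2)
down (51.7, array([ 0.6185, -0.152 ,  0.0578]), array([-0.3, -0. ,  0.2]), 0.282, 39.2)
True
```

View pics/v8.png

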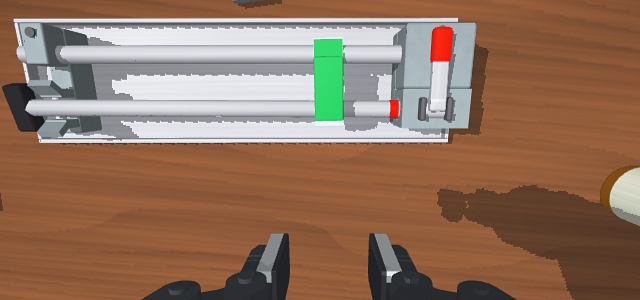

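Green lies square across both rails at (328,80), overhanging both. Checking numerically and carrying on with yellow, then orange and blue (high grip).

Run:
```python
from h import *
o,yaw,*r=slide('green',*load('p1'),.053); print('placed',wb(o),yaw-YAW,r)
im,cm=load('wt')
o,yaw,*_=slide('yellow',im,cm,.004,(220,420)); ok=carry(o,yaw,.009,-.03)
print(ok)
if ok:
    o,yaw,*_=slide('orange',im,cm,.004,(220,420)); print(carry(o,yaw,.0145,.03))
move_pose(bw(-.08,.03,.28),QB); im,cm=snap('p2','wrist')
for n in ('green','yellow','orange'):
    o,yaw,*r=slide(n,im,cm,.053,rows=(0,180),cols=(190,640)); print(n,wb(o).round(4),round(yaw-YAW,3),r)
cv2.imwrite('pics/v9.png',im[:300]); print(st())
```

```text
placed [-0.00074482 -0.08974877] 0.021398857 [np.float32(24.854115), np.float32(66.96816)]
pre (55.6, array([0.586 , 0.2559, 0.0152]), array([ 0.3, -0.4,  0.1]), 0.402, 0.0)
(55.9, array([0.5861, 0.2557, 0.0094]), array([0.2, 0.2, 0.2]), 0.402, 0.0)
grip (56.2, array([0.5861, 0.2557, 0.0096]), array([-1.8, -1.4,  5.9]), 0.281, 39.3)
up (57.0, array([0.5855, 0.2553, 0.1142]), array([-0.3, -0.2, -1.2]), 0.279, 39.2)
over (58.9, array([ 0.6128, -0.0909,  0.1151]), array([ 0.3,  0.4, -1.1]), 0.277, 39.2)
down (59.8, array([ 0.6129, -0.0922,  0.0587]), array([-0.4,  0.1,  1. ]), 0.278, 39.2)
True
pre (63.0, array([0.5832, 0.3414, 0.0206]), array([ 0.4, -0.9,  0.4]), 0.399, 0.0)
(63.3, array([0.5834, 0.3413, 0.0149]), array([-0.5,  0.1, -0.3]), 0.401, 0.0)
grip (63.5, array([0.5834, 0.3414, 0.0151]), array([-1.2, -0.2,  4.6]), 0.28, 39.5)
up (64.3, array([0.5828, 0.3408, 0.1143]), array([0.1, 0.3, 0.8]), 0.282, 39.3)
over (66.4, array([ 0.6072, -0.0312,  0.1151]), array([ 0.8, -0.2, -0.3]), 0.278, 39.3)
down (67.2, array([ 0.6073, -0.0325,  0.0642]), array([ 0.9, -0.1,  0.1]), 0.28, 39.3)
True
green [-0.0017 -0.0888] 0.098 [np.float32(27.785799), np.float32(69.12116)]
yellow [-0.0007 -0.0295] 0.017 [np.float32(26.348852), np.float32(67.878006)]
orange [-0.0006  0.0304] 0.008 [np.float32(24.801498), np.float32(66.81676)]
(68.7, array([ 0.5276, -0.0401,  0.2782]), array([ 0.7, -0.1,  0.1]), 0.4, 0.0)
```

View pics/v9.png

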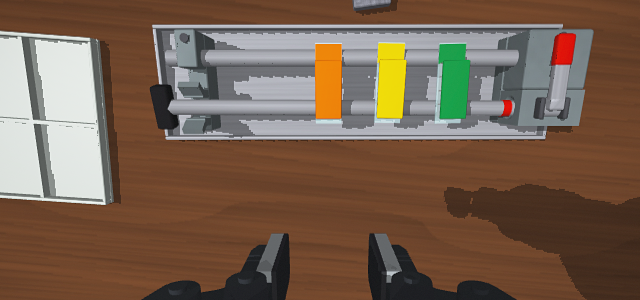

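Orange (328,83), yellow (391,83) and green (453,82) are all across the rails with clear gaps. Blue is next.

Run:
```python
from h import *
im,cm=load('wt')
o,yaw,*_=slide('blue',im,cm,.004,(220,420)); print(carry(o,yaw,.0145,.09))
move_pose(bw(-.08,.05,.33),QB); im,cm=snap('p3','wrist')
for n in COL:
    o,yaw,*r=slide(n,im,cm,.053,rows=(0,180),cols=(150,640)); print(n,wb(o).round(4),round(yaw-YAW,3),r)
move_pose(bw(-.08,-.1,.25),QB); im2,cm2=snap('p4','wrist'); print(band(im2,cm2,(90,120),(330,410)))
cv2.imwrite('pics/v10.png',np.vstack([im[:300],im2[:300]])); print(st())
```

```text
pre (71.3, array([0.4887, 0.4094, 0.0206]), array([-0.3, -0.3, -0.5]), 0.399, 0.0)
(71.6, array([0.4888, 0.4094, 0.0149]), array([-0.1,  0. , -0.2]), 0.398, 0.0)
grip (71.8, array([0.4889, 0.4095, 0.0151]), array([-0.3, -0.4,  5.1]), 0.276, 39.4)
up (72.7, array([0.4883, 0.4089, 0.1143]), array([ 0.4, -0.5, -0.3]), 0.283, 39.3)
over (74.8, array([0.6015, 0.0284, 0.115 ]), array([-0.6,  1.3, -0.7]), 0.278, 39.3)
down (75.7, array([0.6018, 0.0273, 0.0641]), array([-0.5, -0.4,  0. ]), 0.277, 39.3)
True
orange [-0.0004  0.0299] 0.005 [np.float32(24.512945), np.float32(67.06587)]
yellow [-0.0008 -0.0294] 0.044 [np.float32(26.705446), np.float32(67.98845)]
blue [-0.0016  0.0902] -0.019 [np.float32(24.770014), np.float32(67.47748)]
green [-0.0013 -0.0886] 0.084 [np.float32(28.664608), np.float32(68.84226)]
(np.float64(380.5), np.float64(388.5), np.float64(108.5958904109589), array([-0.02414962, -0.14695945]), array([-0.02414855, -0.15438054]))
(78.1, array([ 0.5401, -0.1677,  0.2498]), array([ 0.1,  0.9, -0.2]), 0.402, 0.0)
```

View pics/v10.png

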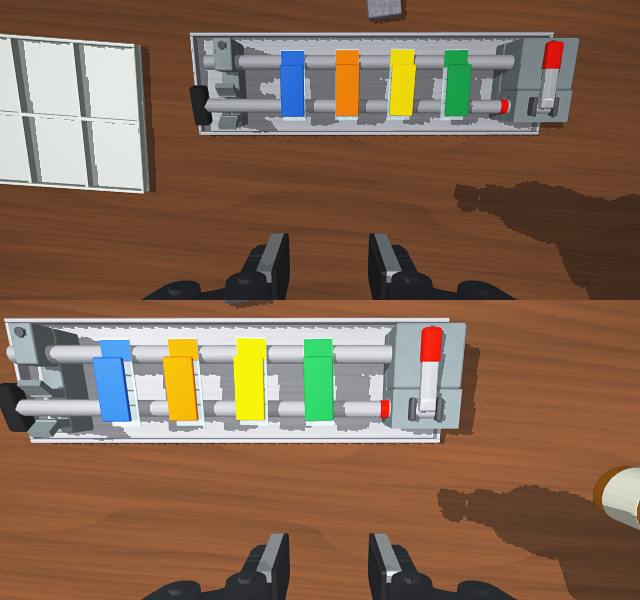

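All four slides, blue (292,84) to green (457,84), lie square with clear gaps. The lever is down, the band is level, and the rail is in the notch. Handing in.

```bash
python3 -c "
from plant import *
print(sign_off())"
```

```text
the job is handed in; nothing more can be done
None
```

The job is handed in after about 78 s of robot time: the rail is fitted with its band within about 1 mm of the block's face and locked by the lever, and all four slides present (blue, orange, yellow, green) lie across both rails with about 34 mm between neighbours.

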